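Couple the fixation lamp to the slit-lamp accessory mount

ROBOT

A 6-joint arm with a two-finger parallel gripper is mounted at the origin on the work surface. World frame = base frame: x ahead of the robot, y to its left, z up, the work surface at z = 0. Lengths are in m, angles in rad, forces in N, time in s.
With the tool pointing down it reaches from about 0.4 to 0.825 m from the base axis. Payload 7 kg.
Tool frame: the origin (TCP) lies on the centre line of the jaws, within the pads' length; the fingertips stand 22 mm ahead of it and the grasp point (between the pads) lies 3 mm ahead of it; z points along the fingers, y is the direction in which the jaws open and shut (so a half turn about z gives the same grasp; the last joint's range is limited). The gripper opens to 88 mm and grips with 3 to 60 N. Pads are 19 mm wide; open, the fingers measure 130 mm over their backs; the gripper's body (78 mm by 193 mm) begins 47 mm behind the grasp point.
Start: joints at [1.417, 0.359, 0.012, 0, -1.224, -0.288], TCP at [0.289, 0.61, 0.249] pointing down, gripper open.
Joint ranges: [-3.07, 3.07], [-1.43, 2.12], [-1.02, 1.25], [-3.03, 1.67], [-3.05, -0], [-3.03, 3.03]. Speed limits (rad/s): [2.39, 2.39, 3.01, 3.14, 3.14, 3.14].

INTERFACE

Orientations are given as [roll, pitch, yaw] about the fixed x, y, z axes, in that order (R = Rz(yaw) Ry(pitch) Rx(roll)).
In Python, from station import arm gives the robot as it stands. The module is installed in compiled form; this text tells all that it offers.
- The arm moves only by the tool arm_command, never from a script. Its argument "motion" is a list of rows, each a list of 3 entries, a list of its own where there are three numbers: the shift along the tool's x, y, z in mm, then the turn, a rotation vector about the tool's x, y, z in degrees, then the opening, from 0 (shut) to 1 (fully open). In form: [[[tx, ty, tz], [wx, wy, wz], grip], ...]. A call has 1 to 20 rows; each row shifts and turns the commanded pose from where the row before left it, along the tool's axes as they then stand; what a row does not reach is not made up. A row lasts 1/12 s, in which the tool goes at most 41.7 mm and 7.16 degrees, less where a joint would pass 70% of its speed; a pose out of reach is approached as far as the arm can. A call is refused whole if a number of a shift passes 41.7 or a number of a turn 7.16, either way. A call with a gripper value outside its range is refused whole. The fingers move at their own pace and stop on an object; "newtons" is the grip in N (left out, the last holds). Time passes only in rows, so rows that do not move let the fingers close. It gives the time, the measured TCP pose, the force and the opening at its end, in the units of the state.
- arm.get_state(): the state, without advancing time (a new reading comes with each control period).
- arm.grab_frame(name): name is "scene" or "top" or "wrist"; returns the picture (420x560x3 uint8, red, green, blue); there is no depth.
- arm.camera_info(name): a dict with "fov_y" (degrees; the focal length in pixels is half the picture's height over the tangent of half this angle, whatever the lens; pixels are square), "cx", "cy" (the principal point, pixels), "k1" (the pictures are not rectified: a ray, as slopes to the right and down, at radius r is drawn at 1 + k1 r^2 times it, then the intrinsics apply), "view" (4x4, takes a point from world to camera coordinates); the wrist camera has in their place "tool_from_camera" (4x4, takes a point from camera to tool coordinates, whose origin is the TCP and whose axes are the flange's). Camera axes: x right, y down, z forward; pixel columns grow to the right and rows downward; lengths in m; the calibration is good to about 2 mm. A picture is of the moment at which its call begins: read the wrist's pose just before it. camera_info takes no time and is no camera call.
- arm.job_done(): hands the job in, once; it reports no verdict.
The state is a dict: "t": time; "q": joint angles; "qd": joint speeds; "joint_efforts": joint torques, N m; "eef_pos": TCP position; "ee_rot": TCP orientation; "force": force on the tool from outside, world axes, zero at the start; "moment": the same for the moment, N m; "width": finger opening in m.
Only numpy, scipy, OpenCV 4.12 (cv2) and the standard library are available. Lean on these libraries where they do the work, as an engineer would, in place of code of your own. Each camera call takes 0.05 s, during which the arm holds its last target. There are 200 camera calls.

TASK

Pull the steel coupler's sleeve back (down) until it stays back by itself, then take the round fixation lamp with the domed top from the rack and push its shank fully home in the coupler, so that the sleeve springs forward and locks it. Leave the lamp standing upright in the coupler, and do not disturb the square head in the rack.

Things in the scene. Friction and masses are not known exactly. Their poses are not given: they have to be found in the camera images.
- coupler: Fixed quick coupler, bore straight up. Origin: on the bench under its axis. White housing 110x110x30 mm; steel tube, mouth 100 mm above bench: funnel 33 mm wide narrowing over 10 mm to a 19 mm bore. Spring plate (under 2 N) 36 mm below the mouth; a plug pushed (10 N) past it until its collar rests on the mouth frees the sleeve. Jaws block the bore while the sleeve is forward.
- sleeve (a joint): Travel of the sleeve back (down), m: 0 forward, 0.016 stop. Steel ring on the coupler's tube, 44 mm across, 50 to 88 mm above the bench when forward; grip it across from above at 75 mm and push down. Spring 2 N at 0, 5 N at the stop. Pulled back over 13 mm and let go, a catch holds it near 0.0115 until a plug is home; then it springs forward and its jaws lock the plug.
- lamp: Loose fixation lamp, 0.16 kg: round white body, domed top. Origin: lower end of shank, z up its axis. Shank 16 mm thick (tip 13), 40 long, grooved; collar 40 mm wide at 40-46 mm; body 28 mm wide at 46-88 (grip at 72); top 98. Starts upright in one of 3 holes (80 mm apart) of a grey rack 60x230x50 mm, tip 10 mm above bench. Seated: origin on the coupler's axis, 60 mm above bench.
- square_head: Another head in the rack, square white body 32 x 32 mm; origin at its shank's lower end, top at 92 mm. Not to be used: it stays where it is. The remaining hole holds a third head that is not needed: a flat disc 46 mm across on a thin stem, top 82 mm above its shank's end.
Not all that is in view belongs to the job. Of the things that look like the coupler, take the one that is farthest to the robot's left at the start.

How it is judged:
On the way, in this order (a step that is already met when the one before it is completed fails the run):
1. the sleeve is pulled back while the lamp is still out of the coupler (value of joint sleeve above 0.01 m and horizontal distance between lamp and coupler above 0.04 m), for 0.3 s.
2. the lamp's shank is in the bore with the sleeve still back (value of joint sleeve above 0.009 m and horizontal distance between lamp and coupler below 0.006 m and z of lamp in the frame of coupler below 0.085 m), for 0.02 s.
At the end, for the whole second after the job is handed in: The lamp stands upright (within 10 degrees) and at rest in the coupler, its shank within 6 mm of the axis and within 4 mm of fully home, and the sleeve is forward (within 3 mm) (horizontal distance between lamp and coupler below 0.006 m and z of lamp in the frame of coupler between 0.055 and 0.064 m and angle between the z axis of lamp and the z axis of coupler, either way round below 0.17 rad and value of joint sleeve below 0.003 m and linear speed of lamp below 0.02 m/s); the robot touches nothing.
It fails at once if the square head is moved more than 25 mm (distance of square_head from where it was at the start of the episode above 0.025 m).
It also fails if it takes over 58 s, if anything falls off the work surface, if the arm or the gripper's body presses on something with over 40 N, if the wrist force passes 120 N, or if a joint passes its speed limit or range.

## Working session

There is one attempt and no reset: what is moved stays moved. The work goes in short steps, Python scripts to look and compute and a tool call to move; the robot and the scene stay as the last step left them, time stands still between calls to the robot, and variables do not carry over. Pictures are saved under pics/ and viewed, on a budget of 10 in all, crops included, one or two more only if the job needs it, and the job is handed in when it is done.

Besides the shell and the picture viewer there is one more tool, called after ">>>" as name([rows], argument=value, ...), one row to a line, values as JSON. arm_command: Moves the arm, as the interface text tells. Its arguments: {"type":"object","properties":{"motion":{"type":"array","items":{"type":"array"}},"newtons":{"type":"number"}},"required":["motion"]}

```bash
mkdir -p pics
python3 - <<'E'
from station import arm
import cv2,numpy as np
s=arm.get_state();print(s)
for n in("scene","top","wrist"):
    im=arm.grab_frame(n);cv2.imwrite(f"pics/{n}0.png",im[:,:,::-1]);print(n,arm.camera_info(n))
E
```

```text
{'t': 0.0, 'q': array([ 1.41712937e+00,  3.59382226e-01,  1.10606974e-02, -3.81821824e-04,
       -1.22408901e+00, -2.88092578e-01]), 'qd': array([-0.00101798, -0.0004468 ,  0.00010038, -0.00166531,  0.00104621,
       -0.00077659]), 'joint_efforts': array([ 1.12585494e-03, -5.82714951e+01,  2.93047857e+01,  6.99664369e+00,
        6.93904716e-03, -1.66024356e-04]), 'eef_pos': array([0.28840545, 0.60978121, 0.24762076]), 'ee_rot': array([ 3.13994298e+00, -1.14541179e-04, -4.41889472e-01]), 'force': array([0.58336124, 0.48606629, 0.18801155]), 'moment': array([-0.07333499, -0.00700863,  0.02913682]), 'width': 0.0877863009541036}
scene {'fov_y': 52.63357222908239, 'cx': 276.0604610658002, 'cy': 204.91058488354741, 'k1': -0.07298019535509312, 'view': array([[ 0.78368439,  0.62104981,  0.01165812, -0.44399035],
       [ 0.35135225, -0.42772749, -0.83282699, -0.16269256],
       [-0.51224054,  0.65676962, -0.5534106 ,  1.13646421],
       [ 0.        ,  0.        ,  0.        ,  1.        ]])}
top {'fov_y': 44.48824287069626, 'cx': 272.47791481509915, 'cy': 207.9806406072619, 'k1': 0.0446774659083887, 'view': array([[ 0.01000056, -0.99993351, -0.0057421 ,  0.00317477],
       [-0.97625345, -0.00852069, -0.21646387,  0.54624944],
       [ 0.21640055,  0.00777051, -0.97627374,  0.98390399],
       [ 0.        ,  0.        ,  0.        ,  1.        ]])}
wrist {'fov_y': 62.296599224024334, 'cx': 279.95703331893, 'cy': 205.1611908543757, 'k1': -0.01059135824167513, 'tool_from_camera': array([[ 1.45747383e-04, -9.64612384e-01, -2.63672008e-01,
         7.18039238e-02],
       [ 9.99999171e-01, -1.96784693e-04,  1.27267288e-03,
        -6.86548102e-04],
       [-1.27952264e-03, -2.63671975e-01,  9.64611555e-01,
        -1.35906528e-01],
       [ 0.00000000e+00,  0.00000000e+00,  0.00000000e+00,
         1.00000000e+00]])}
```

View pics/top0.png

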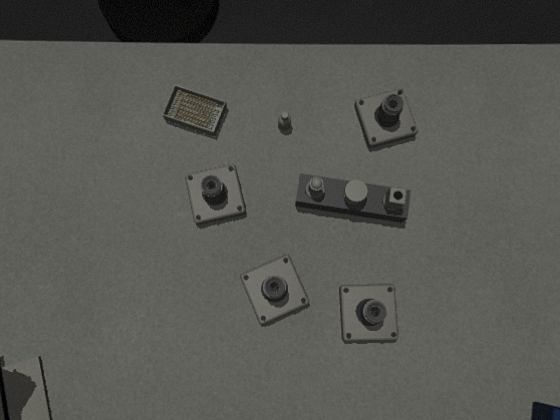

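View pics/scene0.png

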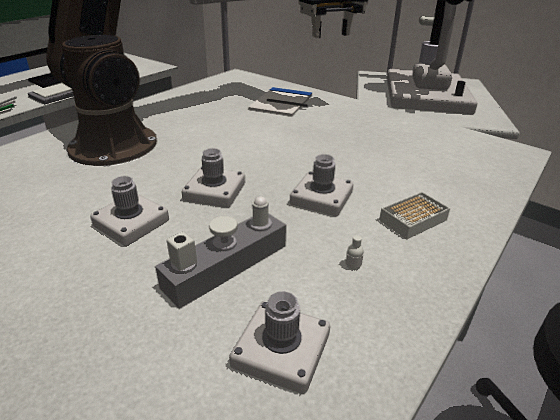

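The top view shows four couplers; the leftmost (largest y) is at about (213,187). The lamp with the domed top is in the left rack hole at (316,185), the disc in the middle hole and the square head on the right at (397,196). I'll enlarge these to refine the positions.

```bash
cat > h.py <<'E'
import numpy as np,cv2
from station import arm
from scipy.spatial.transform import Rotation as R
def K(c): 
    f=210/np.tan(np.radians(c["fov_y"]/2)); return np.array([[f,0,c["cx"]],[0,f,c["cy"]],[0,0,1]])
def ray(n,px,T=None):
    c=arm.camera_info(n)
    D=np.array([c["k1"],0,0,0,0.])
    u=cv2.undistortPoints(np.array([[px]],float),K(c),D)[0,0]
    W=np.linalg.inv(c["view"]) if T is None else T@c["tool_from_camera"]
    return W[:3,3],W[:3,:3]@np.r_[u,1]
def at(n,px,z,T=None):
    o,d=ray(n,px,T); return o+d*(z-o[2])/d[2]
def proj(n,P,T=None):
    c=arm.camera_info(n); V=c["view"] if T is None else np.linalg.inv(T@c["tool_from_camera"])
    return cv2.projectPoints(np.array(P,float).reshape(-1,1,3),cv2.Rodrigues(V[:3,:3])[0],V[:3,3],K(c),np.array([c["k1"],0,0,0,0.]))[0][:,0]
def tool(s):
    T=np.eye(4);T[:3,:3]=R.from_euler('xyz',s["ee_rot"]).as_matrix();T[:3,3]=s["eef_pos"];return T
E
python3 - <<'E'
from h import *
a=cv2.imread("pics/top0.png");b=cv2.imread("pics/scene0.png")
cr=lambda im,x,y,w,h:cv2.resize(im[y:y+h,x:x+w],None,fx=5,fy=5,interpolation=cv2.INTER_CUBIC)
o=np.vstack([np.hstack([cr(a,180,155,80,60),cr(a,285,160,80,60)]),np.hstack([cr(b,285,145,80,60),cr(b,220,185,80,60)])])
cv2.imwrite("pics/c.png",np.clip(o*1.5,0,255))
c=at("top",(211,184),.1);print(c,proj("scene",c))
l=at("top",(316,181),.108);print(l,proj("scene",l))
print(at("top",(397,195),.102),at("top",(356,188),.092))
print(proj("scene",[at("top",(272,284),.1),at("top",(392,100),.1)]))
E
```

```text
[0.58469639 0.12975397 0.1       ] [[322.98705597 157.95287823]]
[ 0.59036336 -0.07674806  0.108     ] [[259.7934996  197.64708281]]
[ 0.56491959 -0.23480273  0.102     ] [ 0.58105959 -0.15703925  0.092     ]
[[212.78867719 151.37564724]
 [285.20683886 301.40684686]][ WARN:0@0.322] global loadsave.cpp:1063 imwrite_ Unsupported depth image for selected encoder is fallbacked to CV_8U.
```

View pics/c.png

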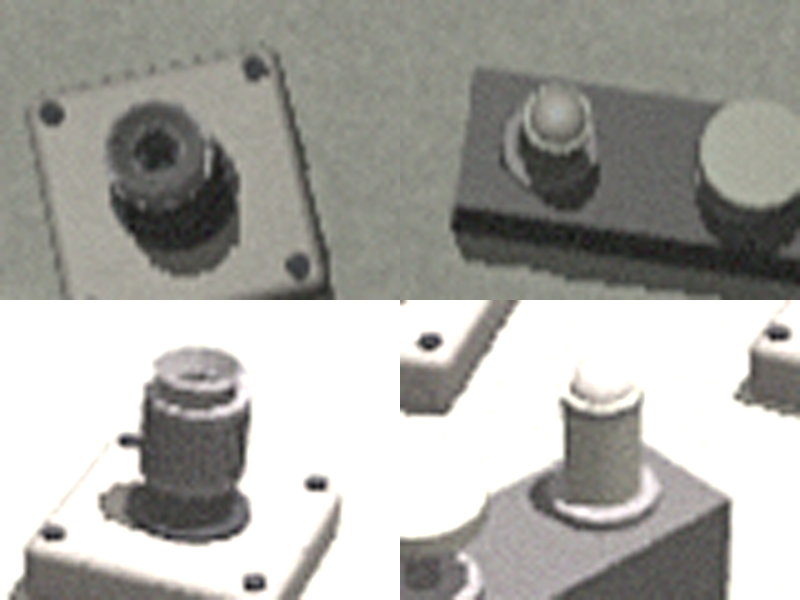

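```bash
cat >> h.py <<'E'
def tri(a,b):
    (o,d),(p,e)=a,b; d=d/np.linalg.norm(d);e=e/np.linalg.norm(e)
    t=np.linalg.lstsq(np.c_[d,-e],p-o,rcond=None)[0];return (o+d*t[0]+p+e*t[1])/2,np.linalg.norm(o+d*t[0]-p-e*t[1])
def totool(s,P): return (tool(s)[:3,:3].T@(np.array(P)-s["eef_pos"]))*1000
E
python3 - <<'E'
from h import *
c,e=tri(ray("top",(211,184.2)),ray("scene",(324,158.1)));l,f=tri(ray("top",(316.6,183.2)),ray("scene",(260.2,204)))
print(c,e,l,f)
s=arm.get_state();print(totool(s,[c[0],c[1],.227]))
E
```

```text
[0.58540091 0.13056074 0.09926707] 0.00223980243152242 [ 0.59037215 -0.07794843  0.09535066] 0.0027338537556471348
[473.37164587 306.26299746  21.28484878]
```

>>> arm_command([
  [[29.6,19.1,1.3],[0,0,0],1],
  [[29.6,19.1,1.3],[0,0,0],1],
  [[29.6,19.1,1.3],[0,0,0],1],
  [[29.6,19.1,1.3],[0,0,0],1],
  [[29.6,19.1,1.3],[0,0,0],1],
  [[29.6,19.1,1.3],[0,0,0],1],
  [[29.6,19.1,1.3],[0,0,0],1],
  [[29.6,19.1,1.3],[0,0,0],1],
  [[29.6,19.1,1.3],[0,0,0],1],
  [[29.6,19.1,1.3],[0,0,0],1],
  [[29.6,19.1,1.3],[0,0,0],1],
  [[29.6,19.1,1.3],[0,0,0],1],
  [[29.6,19.1,1.3],[0,0,0],1],
  [[29.6,19.1,1.3],[0,0,0],1],
  [[29.6,19.1,1.3],[0,0,0],1],
  [[29.6,19.1,1.3],[0,0,0],1],
  [[0,0,0],[0,0,6.7],1],
  [[0,0,0],[0,0,6.7],1],
  [[0,0,0],[0,0,6.7],1],
])

```text
t: 1.73
eef_pos: [0.5862, 0.1303, 0.2272]
ee_rot: [3.141, 0.0, -0.8]
force: [0.5, -0.6, 0.3]
width: 0.0876
```

>>> arm_command([
  [[0,0,0],[0,0,6.7],1],
  [[0,0,0],[0,0,6.7],1],
  [[0,0,0],[0,0,6.7],1],
  [[0,0,0],[0,0,6.7],1],
  [[0,0,0],[0,0,6.7],1],
  [[0,0,0],[0,0,6.7],1],
  [[0,0,0],[0,0,6.7],1],
  [[0,0,0],[0,0,6.7],1],
  [[0,0,0],[0,0,0],1],
  [[0,0,0],[0,0,0],1],
])

```text
t: 2.57
eef_pos: [0.586, 0.1314, 0.2276]
ee_rot: [3.141, -0.0, -1.724]
force: [-0.3, -0.8, 0.1]
width: 0.0876
```

```bash
cat > snap.py <<'E'
from h import *
import sys,pickle
s=arm.get_state();im=arm.grab_frame("wrist");n=sys.argv[1]
pickle.dump(s,open(n+".pkl","wb"));cv2.imwrite(f"pics/{n}.png",im[:,:,::-1]);print(s["t"],s["q"].round(3),s["eef_pos"],s["ee_rot"],s["force"],s["width"])
E
python3 snap.py w1
```

```text
2.5667 [ 0.546  0.252 -0.189 -0.    -1.13  -0.699] [0.58595613 0.1313821  0.22755358] [ 3.14125878e+00 -1.97287345e-04 -1.72441002e+00] [-0.31321547 -0.77441095  0.09859945] 0.08764029214314722
```

View pics/w1.png

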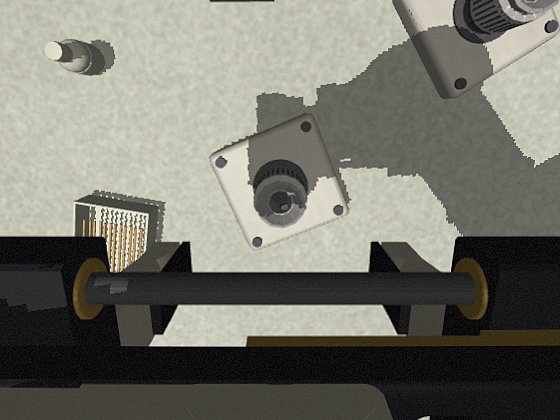

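Wrist view: coupler mouth ring centred at about (281,204), between the fingers.

Run:
```python
from h import *
import pickle
s=pickle.load(open("w1.pkl","rb"));T=tool(s)
im=cv2.imread("pics/w1.png")
cv2.imwrite("pics/w1c.png",np.clip(cv2.resize(im[155:245,225:345],None,fx=6,fy=6,interpolation=cv2.INTER_CUBIC)*1.5,0,255).astype('uint8'))
P=at("wrist",(281,204),.1,T);print(P,totool(s,P))
th=np.linspace(0,6.28,9)
```

```text
[0.58608376 0.13157219 0.1       ] [ -0.23254126  -0.13963216 127.55349218]
```

View pics/w1c.png

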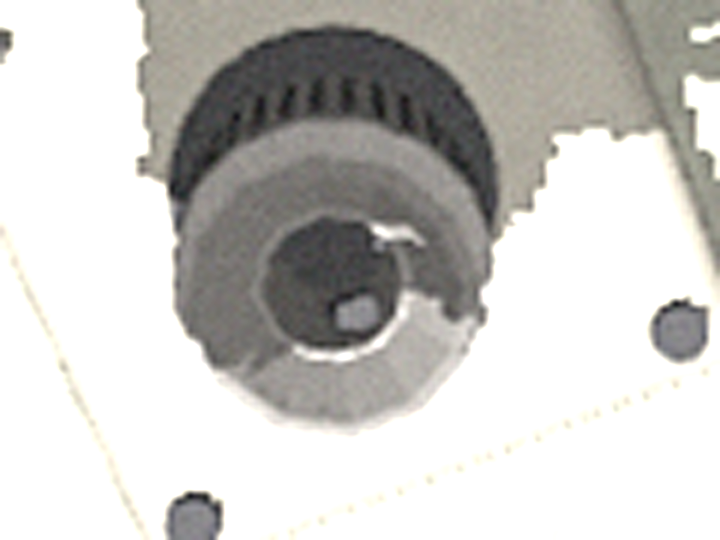

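The bore centre refines to about (280.1,202.7), so the tool is within 1 mm of the axis. I'll descend over the sleeve and grip it.

>>> arm_command([
  [[0.4,-0.8,15],[0,0,0],1],
  [[0,0,20],[0,0,0],1],
  [[0,0,20],[0,0,0],1],
  [[0,0,20],[0,0,0],1],
  [[0,0,20],[0,0,0],1],
  [[0,0,20],[0,0,0],1],
  [[0,0,20],[0,0,0],1],
  [[0,0,14.5],[0,0,0],1],
  [[0,0,0],[0,0,0],0.3],
  [[0,0,0],[0,0,0],0.3],
  [[0,0,0],[0,0,0],0.3],
  [[0,0,0],[0,0,0],0.3],
  [[0,0,0],[0,0,0],0.3],
  [[0,0,0],[0,0,0],0.3],
  [[0,0,0],[0,0,0],0.3],
  [[0,0,0],[0,0,0],0.3],
], newtons=30)

```text
t: 3.95
eef_pos: [0.586, 0.1311, 0.0784]
ee_rot: [3.141, 0.0, -1.729]
force: [-3.7, 1.2, 1.3]
width: 0.0434
```

>>> arm_command([
  [[0,0,3],[0,0,0],0.3],
  [[0,0,3],[0,0,0],0.3],
  [[0,0,3],[0,0,0],0.3],
  [[0,0,3],[0,0,0],0.3],
  [[0,0,2],[0,0,0],0.3],
  [[0,0,1.5],[0,0,0],0.3],
  [[0,0,0],[0,0,0],0.3],
  [[0,0,0],[0,0,0],0.3],
])

```text
t: 4.62
eef_pos: [0.586, 0.1311, 0.063]
ee_rot: [3.141, -0.0, -1.728]
force: [-5.1, 2.2, 3.5]
width: 0.0434
```

>>> arm_command([
  [[0,0,0],[0,0,0],1],
  [[0,0,0],[0,0,0],1],
  [[0,0,0],[0,0,0],1],
  [[0,0,0],[0,0,0],1],
  [[0,0,0],[0,0,0],1],
  [[0,0,0],[0,0,0],1],
  [[0,0,-20],[0,0,0],1],
  [[0,0,-24],[0,0,0],1],
  [[0,0,-24],[0,0,0],1],
  [[0,0,-24],[0,0,0],1],
  [[0,0,-24],[0,0,0],1],
  [[0,0,-24],[0,0,0],1],
  [[0,0,-25],[0,0,0],1],
  [[0,0,0],[0,0,0],1],
  [[0,0,0],[0,0,0],1],
])

```text
t: 5.87
eef_pos: [0.5875, 0.1312, 0.2295]
ee_rot: [-3.139, 0.002, -1.728]
force: [0.2, -1.0, -0.7]
width: 0.0876
```

```bash
python3 snap.py w2
python3 - <<'E'
from h import *
a=cv2.imread("pics/w2.png");b=arm.grab_frame("scene")[:,:,::-1];b0=cv2.imread("pics/scene0.png")
cr=lambda im,x,y,w,h,f:cv2.resize(im[y:y+h,x:x+w],None,fx=f,fy=f,interpolation=cv2.INTER_CUBIC)
cv2.imwrite("pics/c2.png",np.hstack([cr(a,230,155,100,90,4),cr(b0,300,145,50,90,4),cr(b,300,145,50,90,4)]))
s=arm.get_state();print(totool(s,[.5904,-.078,s["eef_pos"][2]]))
E
```

```text
5.8667 [ 0.544  0.251 -0.186  0.    -1.131 -0.701] [0.58749113 0.1312082  0.22950085] [-3.13882454e+00  2.18810477e-03 -1.72812403e+00] [ 0.15081871 -1.00747298 -0.68309256] 0.08762542161162402
[ 2.05519366e+02 -3.67596102e+01  9.10133879e-03]
```

View pics/c2.png

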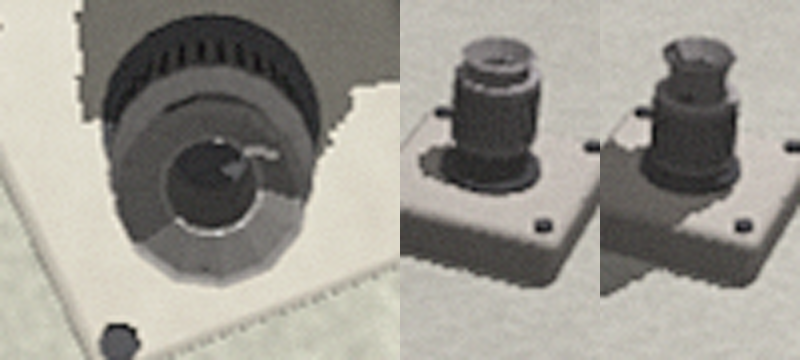

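The sleeve stays back: in the scene crop the ring is clearly lower, with the tube neck exposed. Next is the lamp.

>>> arm_command([
  [[20.5,-3.7,0],[0,0,0],1],
  [[20.5,-3.7,0],[0,0,0],1],
  [[20.5,-3.7,0],[0,0,0],1],
  [[20.5,-3.7,0],[0,0,0],1],
  [[20.5,-3.7,0],[0,0,0],1],
  [[20.5,-3.7,0],[0,0,0],1],
  [[20.5,-3.7,0],[0,0,0],1],
  [[20.5,-3.7,0],[0,0,0],1],
  [[20.5,-3.7,0],[0,0,0],1],
  [[20.5,-3.7,0],[0,0,0],1],
  [[0,0,0],[0,0,0],1],
  [[0,0,0],[0,0,0],1],
  [[0,0,0],[0,0,0],1],
])

```text
t: 7.05
eef_pos: [0.5908, -0.0773, 0.2267]
ee_rot: [3.14, -0.0, -1.729]
force: [-0.5, 0.2, 0.1]
width: 0.088
```

```bash
python3 snap.py w3
python3 - <<'E'
from h import *
import pickle
s=pickle.load(open("w2.pkl","rb"));print("bore",at("wrist",(282.1,201.4),.09,tool(s)))
s=pickle.load(open("w1.pkl","rb"));print("bore",at("wrist",(280.1,202.4),.09,tool(s)))
E
```

```text
7.05 [ 0.197  0.246 -0.199 -0.    -1.128 -0.355] [ 0.59081746 -0.07734759  0.22669198] [ 3.13987600e+00 -4.19279628e-04 -1.72867581e+00] [-0.47968238  0.21995735  0.10356483] 0.08795432866154872
bore [0.58732925 0.1328017  0.09      ]
bore [0.58698085 0.13279102 0.09      ]
```

View pics/w3.png

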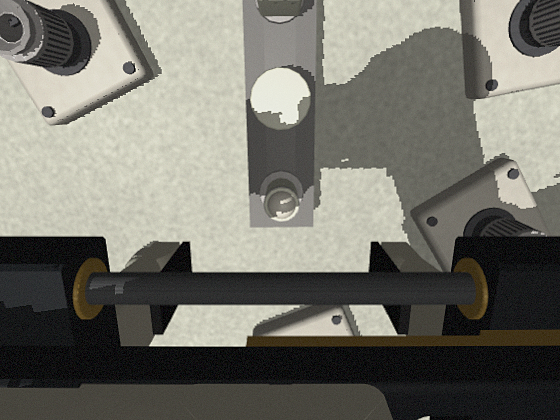

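Run:
```python
from h import *
im=cv2.imread("pics/w3.png")
cv2.imwrite("pics/w3c.png",np.clip(cv2.resize(im[165:235,240:325],None,fx=8,fy=8,interpolation=cv2.INTER_CUBIC).astype(float)*1.5,0,255))
```

```text
[ WARN:0@0.327] global loadsave.cpp:1063 imwrite_ Unsupported depth image for selected encoder is fallbacked to CV_8U.
```

View pics/w3c.png

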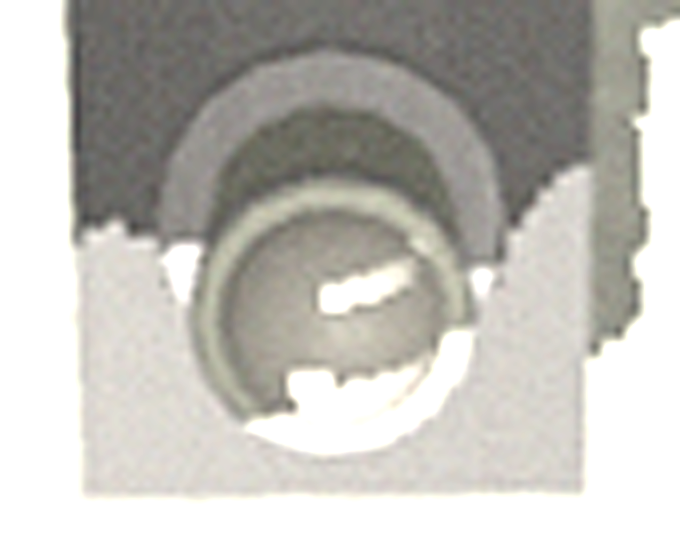

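Body top rim centre is at (281.2,204.1) in the wrist image, at z=0.098.

Run:
```python
from h import *
import pickle
s=pickle.load(open("w3.pkl","rb"));P=at("wrist",(281.2,204.1),.098,tool(s));print(P,totool(s,P))
```

```text
[ 0.59066763 -0.07674614  0.098     ] [-6.24374462e-01  2.16091652e-02  1.28691959e+02]
```

>>> arm_command([
  [[-0.6,0,15],[0,0,0],1],
  [[0,0,20],[0,0,0],1],
  [[0,0,20],[0,0,0],1],
  [[0,0,20],[0,0,0],1],
  [[0,0,20],[0,0,0],1],
  [[0,0,20],[0,0,0],1],
  [[0,0,17],[0,0,0],1],
  [[0,0,9.7],[0,0,0],1],
  [[0,0,0],[0,0,0],0.15],
  [[0,0,0],[0,0,0],0.15],
  [[0,0,0],[0,0,0],0.15],
  [[0,0,0],[0,0,0],0.15],
  [[0,0,0],[0,0,0],0.15],
  [[0,0,0],[0,0,0],0.15],
  [[0,0,0],[0,0,0],0.15],
  [[0,0,0],[0,0,0],0.15],
  [[0,0,0],[0,0,0],0.15],
  [[0,0,0],[0,0,0],0.15],
], newtons=35)

```text
t: 8.6
eef_pos: [0.5911, -0.0768, 0.0861]
ee_rot: [3.141, -0.0, -1.728]
force: [-1.4, 0.5, 2.2]
width: 0.0279
```

>>> arm_command([
  [[0,0,-10],[0,0,0],0.15],
  [[0,0,-15],[0,0,0],0.15],
  [[0,0,-20],[0,0,0],0.15],
  [[0,0,-20],[0,0,0],0.15],
  [[0,0,-20],[0,0,0],0.15],
  [[0,0,-20],[0,0,0],0.15],
  [[0,0,-18],[0,0,0],0.15],
  [[-10.1,1.8,0],[0,0,0],0.15],
  [[-20,3.5,0],[0,0,0],0.15],
  [[-22,4,0],[0,0,0],0.15],
  [[-22,4,0],[0,0,0],0.15],
  [[-22,4,0],[0,0,0],0.15],
  [[-22,4,0],[0,0,0],0.15],
  [[-22,4,0],[0,0,0],0.15],
  [[-22,4,0],[0,0,0],0.15],
  [[-22,4,0],[0,0,0],0.15],
  [[-15,2.5,0],[0,0,0],0.15],
  [[-7,1,0],[0,0,0],0.15],
  [[0,0,0],[0,0,0],0.15],
  [[0,0,0],[0,0,0],0.15],
])

```text
t: 10.27
eef_pos: [0.587, 0.1324, 0.2088]
ee_rot: [3.141, -0.0, -1.728]
force: [0.0, -0.8, -2.1]
width: 0.0278
```

```bash
python3 snap.py w4
python3 - <<'E'
from h import *
im=cv2.imread("pics/w4.png");b=arm.grab_frame("scene")[:,:,::-1]
cr=lambda im,x,y,w,h,f:cv2.resize(im[y:y+h,x:x+w],None,fx=f,fy=f,interpolation=cv2.INTER_CUBIC)
cv2.imwrite("pics/c4.png",np.hstack([cr(im,200,150,133,150,3),cr(b,260,60,133,150,3)]))
s=arm.get_state();print(totool(s,[.587,.1325,.206]))
E
```

```text
10.2667 [ 0.546  0.268 -0.212 -0.    -1.092 -0.703] [0.58703607 0.13242373 0.20883322] [ 3.14102633e+00 -4.07053252e-04 -1.72757836e+00] [ 0.04836957 -0.80441298 -2.13462322] 0.02777130850052495
[-0.79325752  0.27368705  2.97597156]
```

View pics/c4.png

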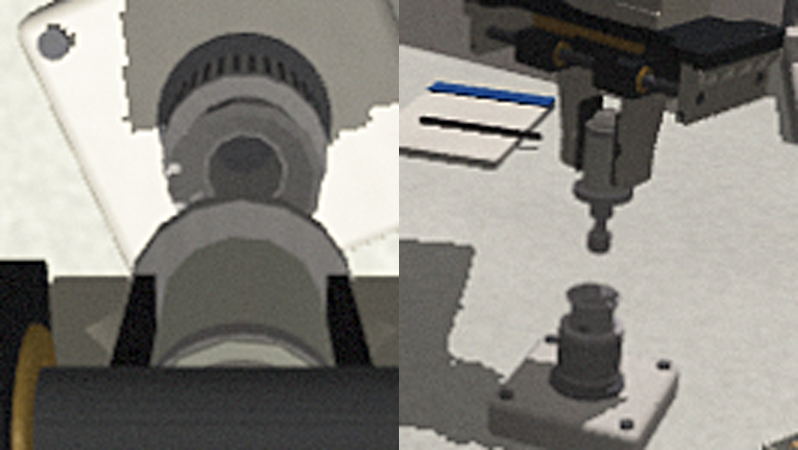

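The lamp hangs upright above the mouth, and the bore sits within about 1 mm of the lamp axis. I'll insert it with a small correction.

>>> arm_command([
  [[-0.5,0.6,10],[0,0,0],0.15],
  [[0,0,10],[0,0,0],0.15],
  [[0,0,10],[0,0,0],0.15],
  [[0,0,6],[0,0,0],0.15],
  [[0,0,4],[0,0,0],0.15],
  [[0,0,4],[0,0,0],0.15],
  [[0,0,4],[0,0,0],0.15],
  [[0,0,4],[0,0,0],0.15],
  [[0,0,0],[0,0,0],0.15],
  [[0,0,0],[0,0,0],0.15],
])

```text
t: 11.2
eef_pos: [0.5867, 0.1332, 0.1569]
ee_rot: [3.141, -0.0, -1.728]
force: [0.4, -0.0, -1.9]
width: 0.0274
```

No side force, and the tip is 9 mm into the bore. Pushing home.

>>> arm_command([
  [[0,0,4],[0,0,0],0.15],
  [[0,0,4],[0,0,0],0.15],
  [[0,0,4],[0,0,0],0.15],
  [[0,0,3],[0,0,0],0.15],
  [[0,0,2],[0,0,0],0.15],
  [[0,0,2],[0,0,0],0.15],
  [[0,0,1.5],[0,0,0],0.15],
  [[0,0,1],[0,0,0],0.15],
  [[0,0,0],[0,0,0],0.15],
  [[0,0,0],[0,0,0],0.15],
  [[0,0,0],[0,0,0],0.15],
])

```text
t: 12.12
eef_pos: [0.5869, 0.1331, 0.136]
ee_rot: [-3.141, 0.0, -1.728]
force: [-1.7, -0.2, 3.5]
width: 0.0275
```

>>> arm_command([
  [[0,0,1],[0,0,0],0.15],
  [[0,0,1],[0,0,0],0.15],
  [[0,0,0],[0,0,0],0.15],
  [[0,0,0],[0,0,0],0.15],
])

```text
t: 12.45
eef_pos: [0.587, 0.1331, 0.1357]
ee_rot: [-3.14, 0.0, -1.727]
force: [-8.5, -1.4, 17.7]
width: 0.0275
```

Run:
```python
from h import *
b=arm.grab_frame("scene")[:,:,::-1]
cv2.imwrite("pics/c5.png",cv2.resize(b[90:240,250:390],None,fx=4,fy=4,interpolation=cv2.INTER_CUBIC))
print(arm.get_state()["force"])
```

```text
[-8.34740981 -0.359091   17.80174029]
```

View pics/c5.png

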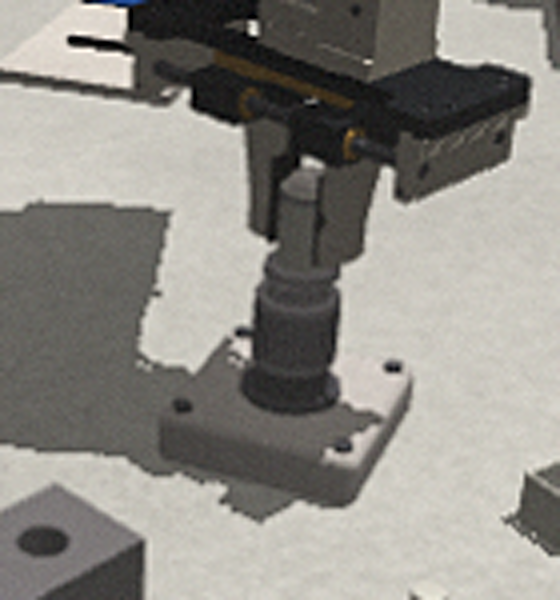

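Pushing harder moved it only 0.3 mm, so the collar is on the mouth. The sleeve is back up just under the collar. Unload, release and retreat.

>>> arm_command([
  [[0,0,-2],[0,0,0],0.15],
  [[0,0,0],[0,0,0],0.15],
  [[0,0,0],[0,0,0],1],
  [[0,0,0],[0,0,0],1],
  [[0,0,0],[0,0,0],1],
  [[0,0,0],[0,0,0],1],
  [[0,0,0],[0,0,0],1],
  [[0,0,0],[0,0,0],1],
  [[0,0,0],[0,0,0],1],
  [[0,0,-15],[0,0,0],1],
  [[0,0,-20],[0,0,0],1],
  [[0,0,-25],[0,0,0],1],
  [[0,0,-25],[0,0,0],1],
  [[0,0,-25],[0,0,0],1],
  [[0,0,-20],[0,0,0],1],
  [[0,0,0],[0,0,0],1],
  [[0,0,0],[0,0,0],1],
  [[0,0,0],[0,0,0],1],
])

```text
t: 14.0
eef_pos: [0.5863, 0.1331, 0.265]
ee_rot: [3.141, -0.0, -1.728]
force: [-0.1, -0.3, -0.9]
width: 0.0874
```

Run:
```python
from h import *
b=arm.grab_frame("scene")[:,:,::-1];b0=cv2.imread("pics/scene0.png")
f=lambda im,x,y,w,h:cv2.resize(im[y:y+h,x:x+w],None,fx=4,fy=4,interpolation=cv2.INTER_CUBIC)
cv2.imwrite("pics/c6.png",np.hstack([f(b0,280,90,80,130),f(b,280,90,80,130)]))
c=[.587,.1325];print(proj("scene",[c+[z] for z in(.05,.06,.088,.0765,.1,.158)])-[280,90])
```

```text
[[42.91942014 88.96446219]
 [43.26143825 84.83596387]
 [44.23798266 73.00621963]
 [43.83350154 77.91362991]
 [44.6651723  67.81155116]
 [46.80563799 41.59741726]]
```

View pics/c6.png

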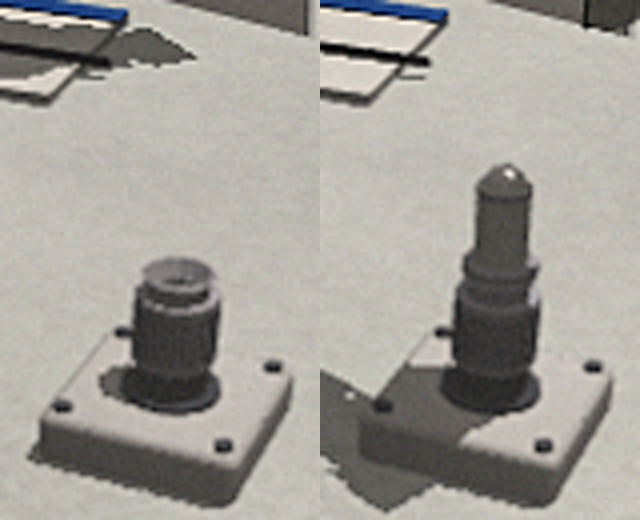

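The lamp stands upright. Its top is at row 41, against a prediction of 41.6 for fully seated, and the sleeve is at the same rows as at the start (forward).

```bash
python3 -c "
from station import arm
print(arm.job_done())"
```

```text
the job is handed in; nothing more can be done
None
```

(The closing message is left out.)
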